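# Pin the carving carriage to its bench bracket

## Task

Take the steel pin by its wooden grip out of the rest block and lock the sliding carriage with it: push the pin down through the slotted upper ear of the bracket, catch the hidden eye of the carriage's steel tongue, pull the carriage up until the pin drops into the hole of the lower ear, seat the pin fully home with its collar flat on the upper ear, and let go. Feel your way gently: never force the pin against the steel, and leave the jar, the mallet and the chisel alone.

Things in the scene. Friction and masses are not known exactly. Their poses are not given: they have to be found in the camera images.
- jig: Fixed jig. Origin on the bench under the bracket's pin hole, z up, y from that hole to the carriage. Plywood board 190 x 440 mm (y -70 to 370), 18 thick. Dark steel bracket (two level ears, web at its -y end), 44 wide, y -46 to 44 mm, top z 66. Wooden carriage (y about 110 to 320, top z 76) with a carved block slides along y; stays where left (friction about 5 N, 1.2 kg).
- seat (a point): Point on the bracket's top face (66 mm above the bench) straight above the lower ear's hole; axes as the jig. Upper ear 8 mm thick, z -8 to 0 here. Its slot goes right through: x -7.5 to 7.5, y -7 to 35 mm, square corners, so the pin's axis can travel from y = -1 to 29 mm.
- eye_mid (a point): Fixed point on the jig, 10 mm below seat at y 16 mm, level with the upper face of the carriage's steel tongue (8 thick, 32 wide). The tongue's one round eye (13.5 mm, rim bevelled 1 mm, x = 0) starts up to 11 mm from here, either way along y: not measured, in the shade of the slot. Tongue solid elsewhere under the slot, ends 34 mm past the eye. Stops: eye 27 mm before to 2 mm past the hole.
- low_hole (a point): Centre of the round 13.5 mm through hole at the lower ear's upper face, 20 mm below seat, 2 mm below the tongue's underside; rim bevelled 1 mm; axes as the jig. Ear 10 mm thick, 18 mm of free space under it.
- rest: Fixed dark wooden block 80 x 80 x 52 mm, origin under its centre; in its middle a vertical hole of 14 mm, 50 mm deep, in which the pin stands at the start.
- pin: Steel pin with wooden grip, 0.10 to 0.17 kg, standing upright with its collar on the rest block's top. Origin at the centre of the collar's underside; z along the pin towards the grip. Shank 12 mm thick from z = 0 down to z = -45 mm, the last 3 mm tapering to a flat 10 mm tip; collar 24 mm across, z 0 to 6 mm; square wooden grip 18 x 18 mm (faces along the pin's x and y), z 6 to 42 mm. Home: origin at point seat.
- pin_tip (a point): Centre of the flat tip of the pin, 45 mm below its origin; axes as the pin.
- ink_jar: Bystander: white jar with black cap, 56 mm across, 75 mm high, origin under its centre.
- mallet: Bystander: wooden mallet lying on the bench, head 55 x 100 x 60 mm, origin under the head, handle 170 mm long to its -x.
- chisel: Bystander: short chisel with wooden handle lying along its x, 170 mm long, origin under its middle.
Mind the look-alikes: they are no part of the job. Of the things like the pin, leave any that is green; of the rest the smaller one is meant.

How it is judged:
By the outcome, as a careful person would: the job done as asked, in the order asked, and still so for the second after the job is handed in, with the robot touching nothing.
It also fails if it takes over 58 s, if anything falls off the work surface, if the arm or the gripper's body presses on something with over 40 N, if the wrist force passes 120 N, or if a joint passes its speed limit or range.

## Robot

A 6-joint arm with a two-finger parallel gripper is mounted at the origin on the work surface. World frame = base frame: x ahead of the robot, y to its left, z up, the work surface at z = 0. Lengths are in m, angles in degrees, forces in N, time in s.
With the tool pointing down it reaches from about 0.4 to 0.825 m from the base axis. Payload 7 kg.
Tool frame: the origin (TCP) lies midway between the tips of the shut fingers; the grasp point (between the pads) lies 19 mm behind it (ctrl.grasp_offset is the distance from the TCP to the grasp point, in m); z points along the fingers, x is the direction in which the jaws open and shut, and the axes are right-handed (so a half turn about z gives the same grasp; the last joint's range is limited). The gripper opens to 88 mm and grips with 3 to 60 N. Pads are 19 mm wide; open, the fingers measure 130 mm over their backs; the gripper's body (78 mm by 193 mm) begins 47 mm behind the grasp point.
Start: joints at [87.382, 20.546, 0.682, 0, -70.136, -16.507], TCP at [0.221, 0.638, 0.227] pointing down, gripper open.
Joint ranges: [-176.03, 176.03], [-82.01, 121.73], [-58.28, 71.71], [-173.87, 95.51], [-174.79, -0.11], [-173.66, 173.66]. Speed limits (degrees/s): [136.94, 136.94, 172.46, 180, 180, 180].

## Interface

Orientations are given as [roll, pitch, yaw] about the fixed x, y, z axes, in that order (R = Rz(yaw) Ry(pitch) Rx(roll)).
In Python, from plant import sensors, snapshot, order, ctrl gives the robot as it stands.
- The arm moves only by the tool send_rows, never from a script. Its argument "commands" is a list of rows, each a list of 3 entries, a list of its own where there are three numbers: the closure, from 0 (fully open) to 1 (shut), then the shift along the world's x, y, z in units of 0.25 m (1.0 is 0.25 m), then the turn, a rotation vector about the world's x, y, z in units of 360 degrees (1.0 is 360 degrees). In form: [[hand, [x, y, z], [ax, ay, az]], ...]. A call has 1 to 12 rows; each row shifts and turns the pose as measured when the row begins; what a row does not reach is not made up. A row lasts 1/10 s, in which the tool goes at most 50 mm and 8.59 degrees, less where a joint would pass 70% of its speed; a pose out of reach is approached as far as the arm can. A call with a number of a shift or a turn outside -1 to 1 is refused whole. A call with a gripper value outside its range is refused whole. The fingers move at their own pace and stop on an object; the grip force is fixed at half the most. Time passes only in rows, so rows that do not move let the fingers close. It gives the time, the measured TCP pose, the force and the opening at its end, in the units of the state.
- sensors.get_obs(): the state, without advancing time (a new reading comes with each control period).
- snapshot(name): name is "side" or "top"; returns a dict with "color" (384x512x3 uint8, blue, green, red), "z_map" (384x512 float32, m along the optical axis (not along the pixel's ray), 0 where there is no reading), "mtx" (3x3 intrinsics, pixels), "xyz" and "attitude" of the camera in the world. Camera axes: x right, y down, z forward; pixel columns grow to the right and rows downward; lengths in m; the calibration is good to about 2 mm. A picture is of the moment at which its call begins.
- order.close_job(): hands the job in, once; it reports no verdict.
The state is a dict: "clock": time; "joint_pos": joint angles; "qvel": joint speeds; "tau": joint torques, N m; "tool_pos": TCP position; "orientation": TCP orientation; "force": force on the tool from outside, world axes, zero at the start; "moment": the same for the moment, N m; "opening": finger opening in m.
Only numpy, scipy, OpenCV 4.12 (cv2) and the standard library are available. Lean on these libraries where they do the work, as an engineer would, in place of code of your own. Each camera call takes 0.05 s, during which the arm holds its last target.

## Working session

There is one attempt and no reset: what is moved stays moved. The work goes in short steps, Python scripts to look and compute and a tool call to move; the robot and the scene stay as the last step left them, time stands still between calls to the robot, and variables do not carry over. Pictures are saved under pics/ and viewed, and the job is handed in when it is done.

Besides the shell and the picture viewer there is one more tool, called by a JSON object that holds its "name" and its "arguments". send_rows: Moves the arm, as the interface text tells. Its arguments: {"type":"object","properties":{"commands":{"type":"array","items":{"type":"array"}}},"required":["commands"]}

```bash
mkdir -p pics; ls; cat > h.py <<'E'
import numpy as np, cv2
from plant import sensors, snapshot, order, ctrl
from scipy.spatial.transform import Rotation as R
def snap(name,fn=None):
    s=snapshot(name)
    if fn: cv2.imwrite('pics/'+fn,s['color'])
    np.save('pics/%s.npy'%name,s,allow_pickle=True)
    return s
def load(name): return np.load('pics/%s.npy'%name,allow_pickle=True).item()
E
python3 - <<'E'
from h import *
o=sensors.get_obs()
for k,v in o.items(): print(k,v)
for n in('side','top'):
    s=snap(n,n+'0.png'); print(n,s['mtx'],s['xyz'],s['attitude'])
print(ctrl.grasp_offset)
E
```

```text
pics
clock 0.0
joint_pos [ 8.73815493e+01  2.05921256e+01  6.35174431e-01 -2.03378706e-02
 -7.01360308e+01 -1.65084152e+01]
qvel [ 0.10538369  0.07501395 -0.04021564  0.11757023 -0.06484105  0.01518423]
tau [ 6.23291089e-05 -5.82719707e+01  2.93037558e+01  6.99671522e+00
  6.81251142e-03 -1.67617941e-04]
tool_pos [0.22101859 0.63728254 0.22562485]
orientation [-1.79991907e+02 -9.45823201e-02 -1.09133799e+02]
force [-0.26190367 -0.50640809  0.39943251]
moment [ 0.04730698 -0.01032992  0.02328793]
opening 0.08766826546347038
side [[370.01342961   0.         255.0392974 ]
 [  0.         370.01342961 184.69519393]
 [  0.           0.           1.        ]] [ 0.20190853 -0.83326023  0.47026591] [-119.50942377   -1.05505542  -26.82341186]
top [[471.6291787    0.         246.18312947]
 [  0.         471.6291787  189.18501576]
 [  0.           0.           1.        ]] [ 0.43693374 -0.19730479  1.18858879] [-174.19369264   -0.51446654  -89.05414863]
0.0188
```

View pics/side0.png

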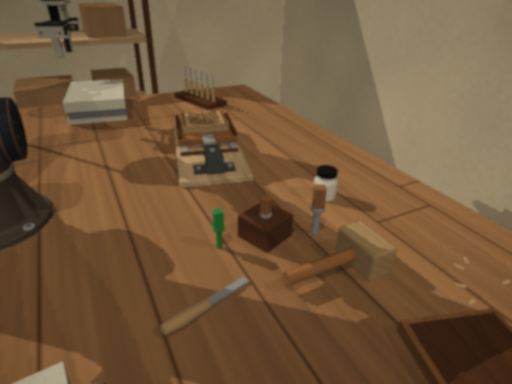

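View pics/top0.png

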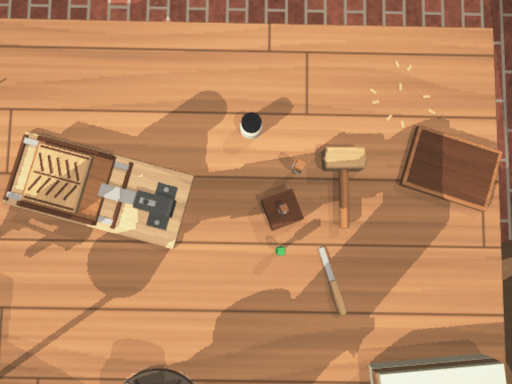

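```bash
python3 - <<'E'
from h import *
t=load('top')['color'];s=load('side')['color']
a=cv2.resize(t[130:255,85:205],None,fx=6,fy=6,interpolation=cv2.INTER_CUBIC)[:600,:800];cv2.imwrite('pics/tz1.png',cv2.resize(t[150:250,90:210],None,fx=6,fy=6,interpolation=cv2.INTER_CUBIC))
cv2.imwrite('pics/tz2.png',cv2.resize(t[145:245,250:350],None,fx=6,fy=6,interpolation=cv2.INTER_CUBIC))
cv2.imwrite('pics/sz1.png',cv2.resize(s[180:260,205:335],None,fx=6,fy=6,interpolation=cv2.INTER_CUBIC))
cv2.imwrite('pics/sz2.png',cv2.resize(s[110:195,160:265],None,fx=6,fy=6,interpolation=cv2.INTER_CUBIC))
E
```

```text
(no output)
```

View pics/tz1.png

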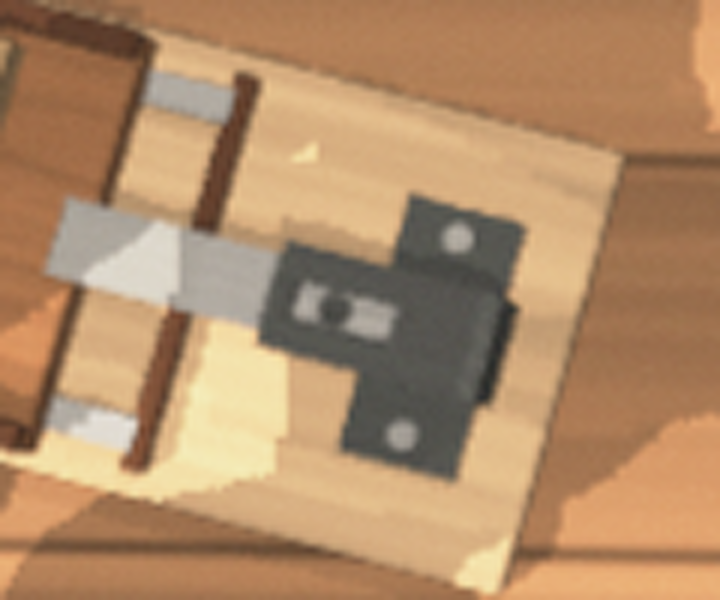

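View pics/tz2.png

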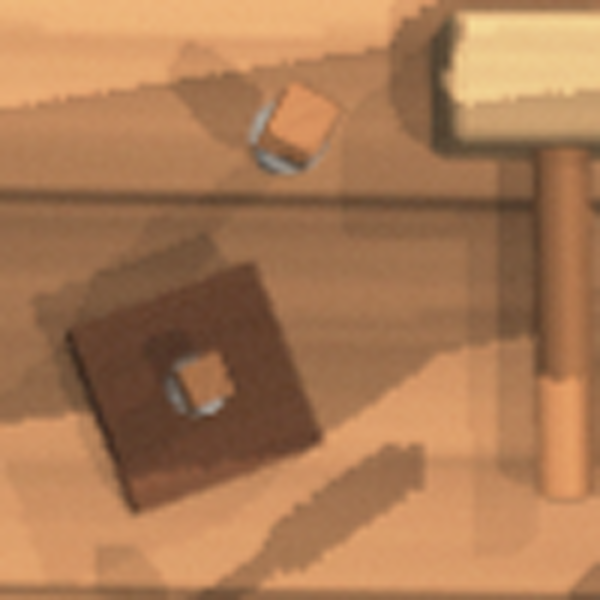

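View pics/sz1.png

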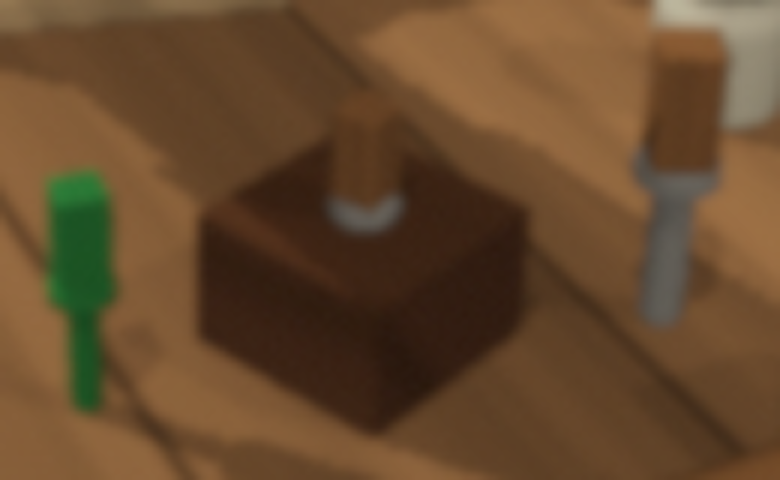

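View pics/sz2.png

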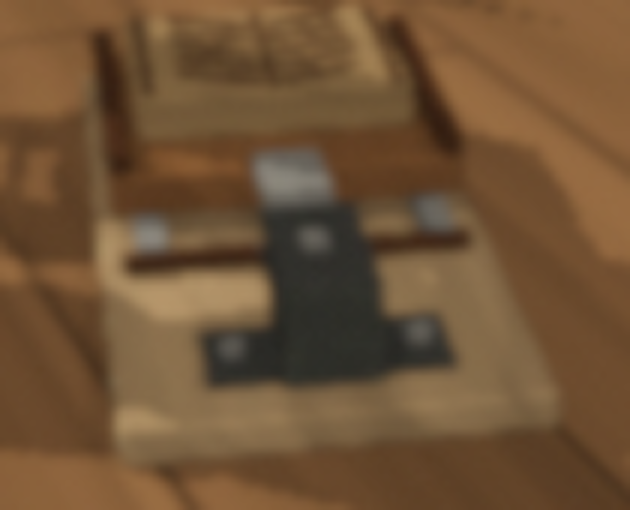

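```bash
cat >> h.py <<'E'
def ray(s,px):
    px=np.atleast_2d(np.asarray(px,float))
    Rm=R.from_euler('xyz',s['attitude'],degrees=True).as_matrix()
    K=s['mtx']; d=np.c_[(px[:,0]-K[0,2])/K[0,0],(px[:,1]-K[1,2])/K[1,1],np.ones(len(px))]
    return np.asarray(s['xyz'],float),d@Rm.T
def onz(s,px,z):
    c,d=ray(s,px); return c+d*((z-c[2])/d[:,2])[:,None]
def proj(s,p):
    Rm=R.from_euler('xyz',s['attitude'],degrees=True).as_matrix()
    q=(np.atleast_2d(p)-s['xyz'])@Rm; uv=q@s['mtx'].T; return uv[:,:2]/uv[:,2:]
def cloud(s):
    h,w=s['z_map'].shape; u,v=np.meshgrid(np.arange(w),np.arange(h))
    c,d=ray(s,np.c_[u.ravel(),v.ravel()]); P=c+d*s['z_map'].reshape(-1,1); return P.reshape(h,w,3)
E
python3 - <<'E'
from h import *
np.set_printoptions(precision=4,suppress=True)
s=load('top');P=cloud(s);c=s['color'].astype(int)
print('z at rest top',P[215,270],'grip top',P[208,284],'ear',P[210,160],'tongue',P[190,115],'eye',P[201:203,144:148,2],'board',P[170,170],'bench',P[60,100])
gray=c.mean(2)
print(gray[195:210,136:160].astype(int))
# dark ear region: grey neutral & dark
sat=c.max(2)-c.min(2)
m=((gray<95)&(sat<25)&(np.arange(384)[:,None]<240)&(np.arange(512)[None]<190)&(np.arange(384)[:,None]>170)&(np.arange(512)[None]>120)).astype(np.uint8)
print(m.sum())
z=P[...,2]; top=(m>0)&(abs(z-0.066)<.008)
pts=P[top]; print(top.sum(), pts.mean(0), np.percentile(pts[:,2],[5,50,95]))
E
```

```text
z at rest top [ 0.4912 -0.2641  0.05  ] grip top [ 0.5057 -0.2937  0.0973] ear [ 0.498  -0.0012  0.0651] tongue [0.5446 0.1096 0.0581] eye [[0.0452 0.0446 0.0442 1.1886]
 [0.0462 0.043  0.0447 0.0452]] board [ 0.6006 -0.015   0.021 ] bench [0.8874 0.1783 0.0034]
[[ 90  83  83  86  84  82  85  86  84  83  84  85  84  82  81  82  85  83
   84  83  82  81  75  77]
 [ 83  80  80  80  88  97  84  81  84  86  82  83  83  82  86  84  83  83
   82  83  83  83  84  82]
 [ 81  81  77  78 111 135 113 107  97  86  83  83  82  86  85  84  86  82
   84  83  84  82  81  83]
 [ 85  81  76  95 141 154 153 146 120  92  85  91  95  82  84  84  85  86
   84  85  82  82  84  83]
 [ 84  80  74 106 159 160 153 135 102  89  92 106 117 111 113 108  98  84
   86  81  83  81  84  84]
 [ 83  81  85 129 170 166 155 110  80  77  78  82 115 155 157 152 135 116
  111  95  86  83  82  85]
 [ 82  79  99 150 170 167 150  96  74  75  78  77 108 150 155 155 156 157
  149 129  99  83  82  81]
 [ 81  77  92 139 154 156 143 103  67  70  70  80 119 156 159 155 157 155
  155 136 102  80  79  84]
 [ 82  80  83  99 116 119 124  97  79  75  78 105 149 169 170 169 166 162
  157 115  86  83  80  82]
 [ 87  87  82  82  82  83  88  91  90  84  98 126 156 162 166 168 168 171
  157 111  82  84  85  84]
 [ 82  84  87  85  84  83  85  86  82  80  88  96 117 133 151 155 156 159
  142 100  84  82  83  82]
 [ 87  80  84  85  86  85  85  84  85  84  83  84  77  82  96 112 116 121
  109  90  84  83  85  84]
 [ 94  85  83  84  83  84  84  85  85  86  86  84  86  88  81  83  79  80
   87  88  83  84  82  84]
 [154 123 104  90  83  84  82  84  84  85  85  86  86  85  85  86  86  83
   83  87  83  83  81  83]
 [205 183 145 124 115 108 103  88  83  84  84  82  83  85  83  86  84  86
   86  84  86  83  83  85]]
1013
547 [0.5129 0.0111 0.0657] [0.0618 0.0657 0.0693]
```

```bash
python3 - <<'E'
from h import *
np.set_printoptions(precision=4,suppress=True)
s=load('top');z=lambda u,v,ox=90,oy=150:(ox+(u+.5)/6-.5,oy+(v+.5)/6-.5)
# board corners
A=onz(s,[z(622,155),z(500,592)],.018); print('board end corners',A,np.linalg.norm(A[0]-A[1]),A.mean(0))
d=A[0]-A[1]; print('dir x axis(deg)',np.degrees(np.arctan2(d[1],d[0])))
E1=onz(s,[z(287,243),z(260,343)],.066); d=E1[0]-E1[1];print('ear end',E1,np.linalg.norm(d),np.degrees(np.arctan2(d[1],d[0])),E1.mean(0))
# slot
g=s['color'].astype(np.float32).mean(2)[190:212,132:162]; k=8
G=cv2.resize(g,None,fx=k,fy=k,interpolation=cv2.INTER_CUBIC)
m=(G>120).astype(np.uint8)
# keep components in center
n,l,st,ce=cv2.connectedComponentsWithStats(m); print(st,ce)
H,W=m.shape
keep=np.zeros_like(m)
for i in range(1,n):
    x,y,w,h,a=st[i]
    if x>0 and y>0 and x+w<W and y+h<H and a>200: keep|=(l==i).astype(np.uint8)
pts=cv2.findNonZero(keep); r=cv2.minAreaRect(pts);b=cv2.boxPoints(r)
px=np.c_[132+(b[:,0]+.5)/k-.5,190+(b[:,1]+.5)/k-.5]; print('slot box',px); B=onz(s,px,.062);print(B,np.linalg.norm(B-np.roll(B,1,0),axis=1),B.mean(0))
for i in range(4):
    d=B[i]-B[i-1];print(np.degrees(np.arctan2(d[1],d[0])))
hull=cv2.convexHull(pts);hm=np.zeros_like(m);cv2.fillPoly(hm,[hull],1)
eye=(hm>0)&(G<100); v,u=np.nonzero(cv2.erode(eye.astype(np.uint8),np.ones((3,3)))); print('eye px',132+(u.mean()+.5)/k-.5,190+(v.mean()+.5)/k-.5)
ep=[132+(u.mean()+.5)/k-.5,190+(v.mean()+.5)/k-.5]; print(onz(s,ep,.056))
cv2.imwrite('pics/slot.png',np.hstack([cv2.resize(np.clip(G,0,255).astype(np.uint8),None,fx=1.5,fy=1.5),cv2.resize((keep*120+eye*255).astype(np.uint8),None,fx=1.5,fy=1.5)]))
E
```

```text
board end corners [[ 0.5884 -0.073   0.018 ]
 [ 0.407  -0.028   0.018 ]] 0.18694374707581926 [ 0.4977 -0.0505  0.018 ]
dir x axis(deg) -13.908330173701437
ear end [[0.5446 0.0541 0.066 ]
 [0.5046 0.0632 0.066 ]] 0.041022575291864476 -12.808707269251967 [0.5246 0.0586 0.066 ]
[[   10     0   230   176 29372]
 [    0     0   131   176  6098]
 [   63     0   130    32  2417]
 [   55    57    45    52  1540]
 [  123    77    70    55  2813]] [[135.2309  89.5109]
 [ 28.4488 101.4761]
 [141.4973  10.8544]
 [ 75.8539  83.0494]
 [157.6193 104.498 ]]
slot box [[138.0489 202.4038]
 [139.6788 196.2545]
 [155.8654 200.5449]
 [154.2354 206.6942]]
[[0.5154 0.0523 0.062 ]
 [0.5302 0.049  0.062 ]
 [0.5206 0.01   0.062 ]
 [0.5058 0.0133 0.062 ]] [0.0401 0.0152 0.0402 0.0152] [0.518  0.0311 0.062 ]
76.16157636890192
-12.589467170723783
-103.85167037059702
167.20556427510854
eye px 145.24795994065283 201.21466988130564
[[0.519  0.0365 0.056 ]]
```

View pics/slot.png

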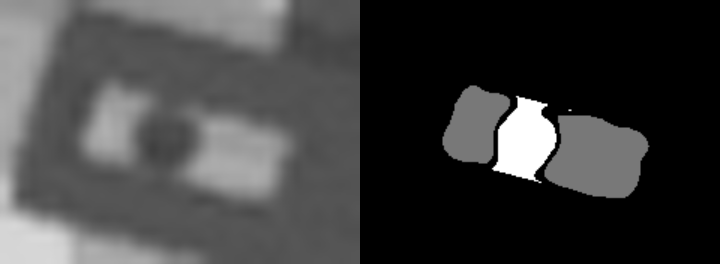

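```bash
python3 - <<'E'
from h import *
np.set_printoptions(precision=4,suppress=True)
s=load('top');z=lambda u,v,ox=250,oy=145:(ox+(u+.5)/6-.5,oy+(v+.5)/6-.5)
def show(n,q,zz):
    B=onz(s,[z(*a) for a in q],zz); d=B-np.roll(B,1,0)
    print(n,B.mean(0),np.linalg.norm(d,axis=1),np.degrees(np.arctan2(d[:,1],d[:,0])))
show('block',[(67,332),(255,265),(322,438),(137,512)],.052)
show('grip',[(176,364),(220,349),(236,387),(190,408)],.094)
show('big grip',[(292,82),(342,116),(306,158),(268,128)],.1)
c=s['color'].astype(int)
crop=s['color'][200:220,274:295]; print(crop[...,2][2:16])
P=cloud(s)
print((P[200:218,276:292,2]*1000).astype(int))
s2=load('side'); print('proj in side of (.505,-.293,.094)',proj(s2,[[.502,-.29,.094],[.502,-.29,.052]]))
E
```

```text
block [ 0.5061 -0.2932  0.052 ] [0.0774 0.0808 0.0746 0.0802] [  21.9971  -69.3777 -158.4534  112.6283]
grip [ 0.5073 -0.2935  0.094 ] [0.0179 0.0181 0.016  0.0197] [  18.2158  -70.2224 -156.6642  115.4187]
big grip [ 0.6073 -0.3298  0.1   ] [0.0205 0.0235 0.0218 0.0188] [ -26.8388 -123.706   140.2157   52.2155]
[[ 84  84  84  83  82  80  80  83  93  95  96 100 100 100  99  99 100 101
   99 101 101]
 [ 81  80  84  83  79  82  81  86  93 102 111 124 113 100 100 100 101 102
  100 101 100]
 [ 84  84  82  83  82  85  92 100 116 127 145 162 145  98 101 101  99 103
  100  99  96]
 [ 94  87  84  84  88 105 123 136 153 165 168 167 158 109 103 102  99 100
  101 100  99]
 [ 99  93  85  83  90 117 148 165 170 166 163 167 169 142  96  99 100  99
   99 101 102]
 [103  97  85  84  84  99 148 167 167 167 164 168 173 139  97  98 101 100
  100 103 101]
 [102  98  87  85  97  92 126 169 166 167 167 169 169 153 127  99 104 100
   99 102 102]
 [100  98  94  92 104  98 104 155 168 169 164 172 167 162 153  98 101 103
  103 100 102]
 [101  96  93  95 106 114  91 125 170 168 167 174 162 157 148 104 101 101

[... 756 characters left out ...]
 49 48 53]
 [52 53 54 54 92 93 92 93 96 97 95 93 48 49 49 49]
 [51 51 52 85 94 95 96 93 89 93 98 93 52 54 53 51]
 [49 51 52 73 85 94 92 97 97 94 94 91 95 53 48 50]
 [52 53 53 63 88 93 92 94 92 91 90 94 95 52 50 54]
 [47 49 53 57 78 91 94 92 91 92 89 97 94 54 52 50]
 [48 50 55 58 65 89 93 91 92 94 95 93 49 51 50 47]
 [50 50 53 58 56 74 91 93 92 87 58 51 53 51 51 52]
 [52 48 52 49 58 69 82 73 55 60 51 50 52 53 50 52]
 [56 55 50 53 49 55 51 48 49 53 51 52 50 49 50 49]
 [50 47 54 55 51 54 52 51 52 50 55 50 52 51 50 51]
 [54 50 50 49 51 52 49 54 56 50 48 52 54 50 52 51]
 [48 53 50 44 48 53 48 54 52 52 52 46 52 53 47 51]]
proj in side of (.505,-.293,.094) [[263.0633 196.0529]
 [262.4572 213.8654]]
```

{"name": "send_rows", "arguments": {"commands": [[0,[0.114,-0.144,0],[0,0,-0.0176]],[0,[0.114,-0.144,0],[0,0,-0.0176]],[0,[0.114,-0.144,0],[0,0,-0.0176]],[0,[0.114,-0.144,0],[0,0,-0.0176]],[0,[0.114,-0.144,0],[0,0,-0.0176]],[0,[0.114,-0.144,0],[0,0,-0.0176]],[0,[0.114,-0.144,0],[0,0,-0.0176]],[0,[0.114,-0.144,0],[0,0,-0.0176]]]}}

```text
clock: 0.9
tool_pos: [0.4504, 0.3408, 0.2208]
orientation: [-179.9, -0.4, -161.2]
force: [0.5, -0.5, -0.5]
opening: 0.0877
```

{"name": "send_rows", "arguments": {"commands": [[0,[0.018,-0.198,-0.01],[0,0,-0.0202]],[0,[0.018,-0.198,-0.01],[0,0,-0.0202]],[0,[0.018,-0.198,-0.01],[0,0,-0.0202]],[0,[0.018,-0.198,-0.01],[0,0,-0.0202]],[0,[0.018,-0.198,-0.01],[0,0,-0.0202]],[0,[0.018,-0.198,-0.01],[0,0,-0.0202]],[0,[0.018,-0.198,-0.01],[0,0,-0.0202]],[0,[0.018,-0.198,-0.01],[0,0,-0.0202]],[0,[0.018,-0.198,-0.01],[0,0,-0.0202]],[0,[0.018,-0.198,-0.01],[0,0,-0.0202]],[0,[0.018,-0.198,-0.01],[0,0,-0.0202]],[0,[0.018,-0.198,-0.01],[0,0,-0.0202]]]}}

```text
clock: 2.1
tool_pos: [0.5012, -0.2563, 0.1893]
orientation: [-179.8, -0.5, 107.9]
force: [0.1, 0.5, 1.0]
opening: 0.0881
```

```bash
cat >> h.py <<'E'
def obs(n=1): return sensors.get_obs()
def delta(pos,yaw):
    o=sensors.get_obs(); np.set_printoptions(precision=4,suppress=True)
    d=(np.array(pos)-o['tool_pos'])/.25
    A=R.from_euler('xyz',o['orientation'],degrees=True); B=R.from_euler('xyz',[180,0,yaw],degrees=True)
    r=(B*A.inv()).as_rotvec(degrees=True)/360
    print('clock',o['clock'],'pos',o['tool_pos'],'ori',o['orientation'],'F',o['force'],'M',o['moment'],'open',o['opening']); print('shift units',d,'turn units',r,'tilt deg',r*360)
E
python3 -c "
from h import *
delta([.5065,-.2935,.13],111.5)"
```

```text
clock 2.1 pos [ 0.5012 -0.2563  0.1893] ori [-179.8435   -0.5005  107.8739] F [0.1478 0.4585 0.9554] M [ 0.1778 -0.4072  0.0014] open 0.08809349858654214
shift units [ 0.0211 -0.1487 -0.237 ] turn units [-0.0012 -0.0009  0.0101] tilt deg [-0.4186 -0.316   3.6253]
```

{"name": "send_rows", "arguments": {"commands": [[0,[0.007,-0.05,-0.08],[-0.0006,-0.0004,0.005]],[0,[0.007,-0.05,-0.08],[-0.0006,-0.0004,0.005]],[0,[0.007,-0.05,-0.08],[0,0,0]],[0,[0,0,0],[0,0,0]]]}}

```text
clock: 2.5
tool_pos: [0.5046, -0.302, 0.1251]
orientation: [-179.8, -0.1, 110.8]
force: [-0.5, 0.4, -0.6]
opening: 0.0876
```

```bash
python3 -c "
from h import *
delta([.5065,-.2935,.062],111.5)
s=snap('top');cv2.imwrite('pics/t1.png',cv2.resize(s['color'][120:290,210:390],None,fx=3.3,fy=3.3))
s=snap('side');cv2.imwrite('pics/s1.png',cv2.resize(s['color'][130:270,180:350],None,fx=4,fy=4))
delta([.5065,-.2935,.062],111.5)
"
```

```text
clock 2.5 pos [ 0.5046 -0.302   0.1251] ori [-179.846    -0.0538  110.8094] F [-0.5068  0.4268 -0.613 ] M [ 0.1675 -0.0464  0.0011] open 0.08759553137667231
shift units [ 0.0074  0.0341 -0.2524] turn units [ 0.     -0.0005  0.0019] tilt deg [ 0.0054 -0.163   0.6905]
clock 2.6 pos [ 0.5062 -0.3015  0.128 ] ori [179.989    0.0984 110.8931] F [-0.9527  0.6599  0.5765] M [ 0.0771 -0.1044 -0.0265] open 0.08796513220399882
shift units [ 0.0011  0.032  -0.264 ] turn units [0.0002 0.0001 0.0017] tilt deg [0.0878 0.0458 0.6069]
```

View pics/s1.png

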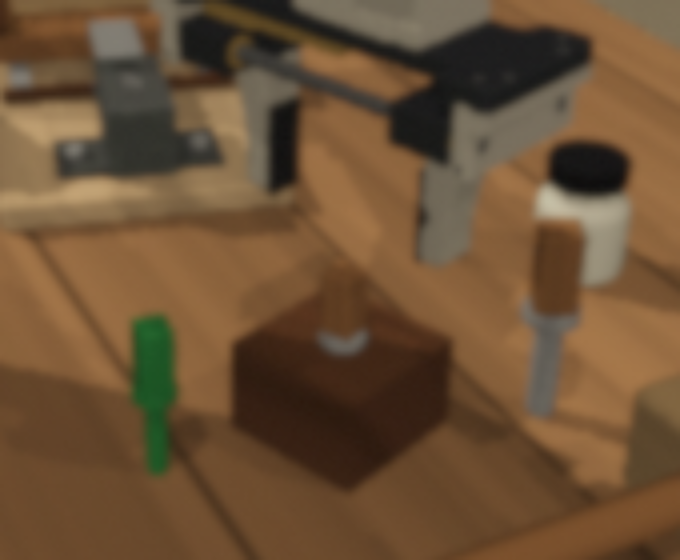

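View pics/t1.png

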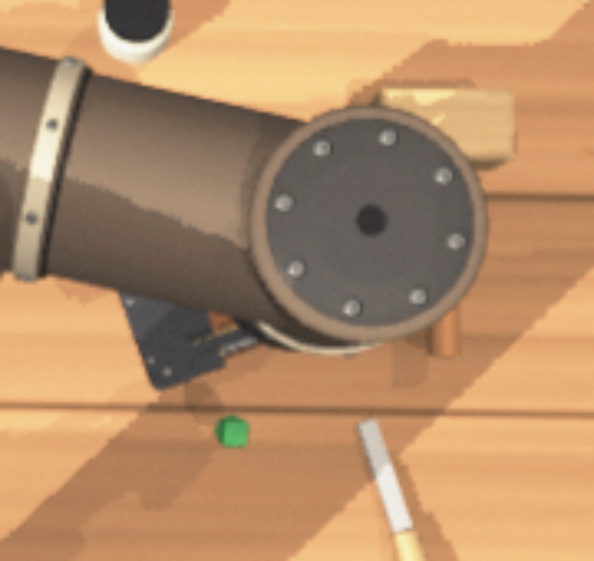

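{"name": "send_rows", "arguments": {"commands": [[0,[0.001,0.03,0],[0,0,0.0017]],[0,[0,0,-0.08],[0,0,0]],[0,[0,0,-0.08],[0,0,0]],[0,[0,0,-0.05],[0,0,0]],[0,[0,0,-0.02],[0,0,0]],[0,[0,0,0],[0,0,0]]]}}

```text
clock: 3.2
tool_pos: [0.511, -0.2896, 0.0764]
orientation: [179.4, 0.5, 111.9]
force: [-0.1, -0.6, -0.5]
opening: 0.0875
```

```bash
python3 -c "
from h import *
s=snap('side');cv2.imwrite('pics/s2.png',cv2.resize(s['color'][130:270,180:350],None,fx=4,fy=4))
delta([.5065,-.2935,.062],111.5)
"
```

```text
clock 3.25 pos [ 0.5114 -0.2898  0.0768] ori [179.4136   0.5244 111.9441] F [-0.4178 -0.0619  1.2457] M [ 0.0766 -0.1098 -0.0451] open 0.0873821570036888
shift units [-0.0195 -0.015  -0.0593] turn units [ 0.0008  0.0021 -0.0012] tilt deg [ 0.2702  0.7388 -0.4467]
```

View pics/s2.png

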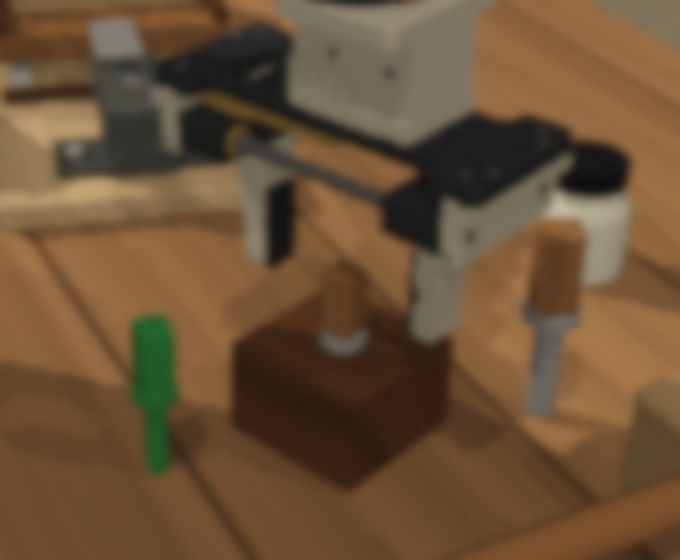

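{"name": "send_rows", "arguments": {"commands": [[0,[-0.02,-0.015,-0.03],[0.0008,0.002,-0.0012]],[0,[0,0,-0.03],[0,0,0]],[0,[0,0,0],[0,0,0]]]}}

```text
clock: 3.55
tool_pos: [0.5071, -0.294, 0.0626]
orientation: [179.9, 0.0, 111.5]
force: [0.2, -0.6, 0.1]
opening: 0.0878
```

```bash
python3 -c "
from h import *
delta([.5065,-.2935,.062],111.5)
"
```

```text
clock 3.55 pos [ 0.5071 -0.294   0.0626] ori [179.8797   0.0485 111.4918] F [ 0.1892 -0.6333  0.0546] M [ 0.0731 -0.1001 -0.0248] open 0.08784284156161189
shift units [-0.0025  0.0021 -0.0025] turn units [0.     0.0004 0.    ] tilt deg [0.001  0.1297 0.0082]
```

{"name": "send_rows", "arguments": {"commands": [[0.7,[0,0,0],[0,0,0]],[0.7,[0,0,0],[0,0,0]],[0.7,[0,0,0],[0,0,0]],[0.7,[0,0,0],[0,0,0]],[0.7,[0,0,0],[0,0,0]],[0.7,[0,0,0],[0,0,0]]]}}

```text
clock: 4.15
tool_pos: [0.5074, -0.2945, 0.063]
orientation: [179.9, 0.1, 111.5]
force: [-0.6, 0.0, 0.8]
opening: 0.0454
```

```bash
python3 -c "
from h import *
s=snap('side');cv2.imwrite('pics/s3.png',cv2.resize(s['color'][160:250,210:320],None,fx=6,fy=6,interpolation=cv2.INTER_CUBIC))
delta([.5065,-.2935,.062],111.5)
"
```

```text
clock 4.2 pos [ 0.5074 -0.2945  0.063 ] ori [179.8581   0.0761 111.4629] F [-0.159   0.187   1.0179] M [ 0.1024 -0.128  -0.0386] open 0.041290534289107415
shift units [-0.0035  0.0039 -0.004 ] turn units [0.0001 0.0004 0.0001] tilt deg [0.0188 0.1599 0.037 ]
```

View pics/s3.png

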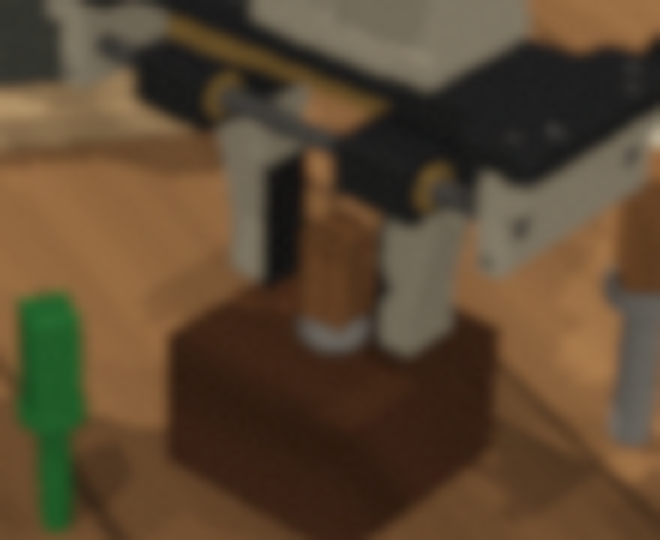

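{"name": "send_rows", "arguments": {"commands": [[0.7,[-0.0035,0.004,-0.003],[0,0,0]],[0.75,[0,0,0],[0,0,0]],[0.75,[0,0,0],[0,0,0]],[0.8,[0,0,0],[0,0,0]],[0.8,[0,0,0],[0,0,0]],[0.8,[0,0,0],[0,0,0]],[1,[0,0,0],[0,0,0]]]}}

```text
clock: 4.9
tool_pos: [0.5064, -0.2933, 0.0623]
orientation: [179.9, 0.1, 111.5]
force: [-0.9, 1.0, 0.0]
opening: 0.0179
```

```bash
python3 -c "
from h import *
delta([.5065,-.2935,.062],111.5)
"
```

```text
clock 4.9 pos [ 0.5064 -0.2933  0.0623] ori [179.8564   0.0762 111.4744] F [-0.9195  1.0388  0.0486] M [ 0.096  -0.0819 -0.015 ] open 0.017943467127527885
shift units [ 0.0004 -0.0008 -0.001 ] turn units [0.0001 0.0004 0.0001] tilt deg [0.0183 0.1616 0.0255]
```

{"name": "send_rows", "arguments": {"commands": [[1,[0,0,0],[0,0,0]],[1,[0,0,0],[0,0,0]],[1,[0,0,0],[0,0,0]],[1,[0,0,0.02],[0,0,0]],[1,[0,0,0.02],[0,0,0]]]}}

```text
clock: 5.4
tool_pos: [0.5056, -0.2931, 0.0719]
orientation: [180.0, -0.0, 111.5]
force: [0.6, 0.4, -0.9]
opening: 0.0182
```

```bash
python3 -c "
from h import *
delta([.5065,-.2935,.072],111.5)
"
```

```text
clock 5.4 pos [ 0.5056 -0.2931  0.0719] ori [179.9535  -0.002  111.4578] F [ 0.6385  0.3592 -0.8621] M [ 0.0457 -0.1773  0.0186] open 0.018199327607568046
shift units [ 0.0037 -0.0017  0.0006] turn units [-0.0001  0.0001  0.0001] tilt deg [-0.0189  0.0426  0.0422]
```

{"name": "send_rows", "arguments": {"commands": [[1,[0.004,0,0.03],[0,0,0]],[1,[0.001,0,0.03],[0,0,0]],[1,[0.001,0,0.03],[0,0,0]],[1,[0.001,0,0.03],[0,0,0]],[1,[0.001,0,0.04],[0,0,0]],[1,[0,0,0.06],[0,0,0]],[1,[0,0,0.08],[0,0,0]],[1,[0,0,0.08],[0,0,0]],[1,[0,0,0],[0,0,0]]]}}

```text
clock: 6.3
tool_pos: [0.5081, -0.2933, 0.1763]
orientation: [179.8, 0.1, 111.5]
force: [-0.4, 1.1, -1.3]
opening: 0.0182
```

```bash
python3 -c "
from h import *
delta([.519,.0365,.17],76.4)
"
```

```text
clock 6.3 pos [ 0.5081 -0.2933  0.1763] ori [179.8313   0.103  111.463 ] F [-0.4076  1.1108 -1.2727] M [-0.0117 -0.2391 -0.02  ] open 0.018164048169317944
shift units [ 0.0438  1.3192 -0.0253] turn units [ 0.0003  0.0005 -0.0974] tilt deg [  0.0927   0.1781 -35.0632]
```

{"name": "send_rows", "arguments": {"commands": [[1,[0.0045,0.1,0],[0,0,-0.0097]],[1,[0.0045,0.14,0],[0,0,-0.0097]],[1,[0.0045,0.14,0],[0,0,-0.0097]],[1,[0.0045,0.14,0],[0,0,-0.0097]],[1,[0.0045,0.14,0],[0,0,-0.0097]],[1,[0.0045,0.14,0],[0,0,-0.0097]],[1,[0.0045,0.14,0],[0,0,-0.0097]],[1,[0.0045,0.14,0],[0,0,-0.0097]],[1,[0.0045,0.12,0],[0,0,-0.0097]],[1,[0.0045,0.08,0],[0,0,-0.0097]],[1,[0,0,0],[0,0,0]],[1,[0,0,0],[0,0,0]]]}}

```text
clock: 7.5
tool_pos: [0.5151, 0.0387, 0.1746]
orientation: [179.9, 0.1, 75.0]
force: [-1.3, -0.1, -2.3]
opening: 0.018
```

```bash
python3 -c "
from h import *
delta([.519,.0365,.17],76.4)
"
```

```text
clock 7.5 pos [0.5151 0.0387 0.1746] ori [179.9303   0.058   74.9537] F [-1.2863 -0.1119 -2.3038] M [ 0.0219 -0.1321  0.0148] open 0.01800945189098808
shift units [ 0.0155 -0.0087 -0.0182] turn units [0.0002 0.0001 0.004 ] tilt deg [0.0734 0.0532 1.4463]
```

{"name": "send_rows", "arguments": {"commands": [[1,[0.0155,-0.009,-0.05],[0,0,0.004]],[1,[0,0,-0.05],[0,0,0]],[1,[0,0,-0.05],[0,0,0]],[1,[0,0,0],[0,0,0]],[1,[0,0,0],[0,0,0]]]}}

```text
clock: 8.0
tool_pos: [0.5179, 0.0332, 0.1348]
orientation: [-180.0, 0.1, 76.3]
force: [-0.5, 0.4, -1.2]
opening: 0.0183
```

```bash
python3 -c "
from h import *
s=snap('side');cv2.imwrite('pics/s4.png',cv2.resize(s['color'][95:185,150:270],None,fx=6,fy=6,interpolation=cv2.INTER_CUBIC))
s=snap('top');cv2.imwrite('pics/t4.png',cv2.resize(s['color'][150:250,90:210],None,fx=6,fy=6,interpolation=cv2.INTER_CUBIC))
delta([.519,.0365,.13],76.4)
"
```

```text
clock 8.1 pos [0.5181 0.0335 0.1351] ori [179.9776   0.0777  76.3199] F [ 0.9863  0.2964 -1.8291] M [ 0.0193 -0.1195 -0.0155] open 0.018304252203712235
shift units [ 0.0038  0.0122 -0.0204] turn units [0.0002 0.     0.0002] tilt deg [0.0808 0.0034 0.0801]
```

View pics/s4.png

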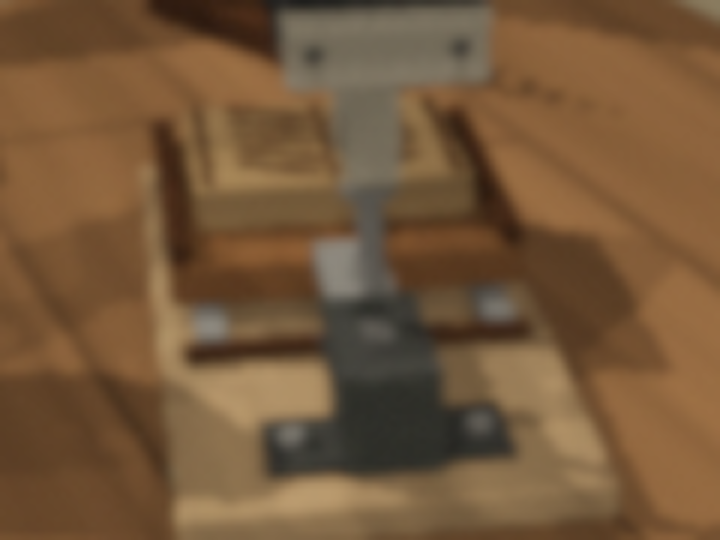

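View pics/t4.png

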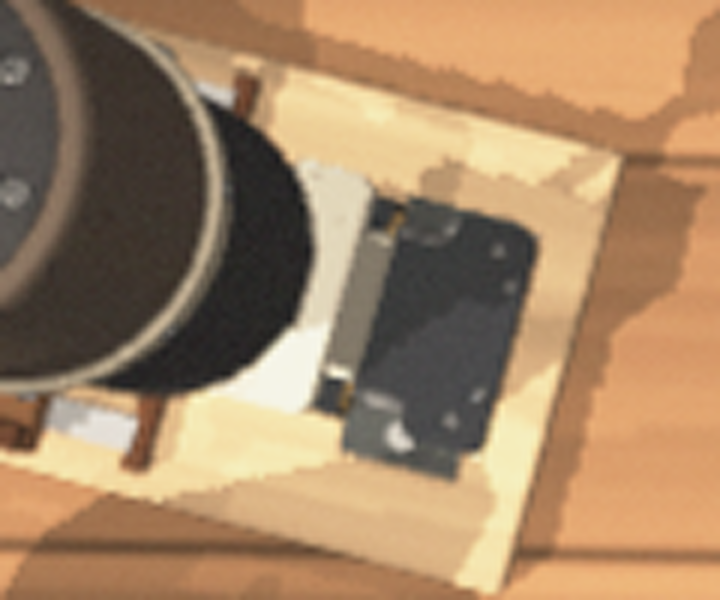

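```bash
python3 - <<'E'
from h import *
np.set_printoptions(precision=2,suppress=True)
s=load('side'); o=sensors.get_obs(); T=o['tool_pos']
yd=np.array([.235,.972,0]);xd=np.array([.972,-.235,0]); seat=np.array([.5144,.017,.066])
for y in(-7,14,20,35): print('slot y',y,proj(s,seat+yd*y/1000),'z56',proj(s,seat+yd*y/1000-[0,0,.01]))
print('x sens per mm',proj(s,seat+xd*.001)-proj(s,seat),'y',proj(s,seat+yd*.001)-proj(s,seat))
for dz in(0,-.0103,-.03,-.045,-.0553): print('pin dz',dz,proj(s,T+[0,0,dz]))
g=s['color'].astype(int).mean(2)
for r in range(124,148): print(r,g[r,204:222].astype(int))
E
```

```text
slot y -7 [[213.07 150.65]] z56 [[213.21 154.11]]
slot y 14 [[212.03 147.48]] z56 [[212.17 150.89]]
slot y 20 [[211.74 146.59]] z56 [[211.88 149.99]]
slot y 35 [[211.02 144.42]] z56 [[211.17 147.78]]
x sens per mm [[ 0.38 -0.03]] y [[-0.05 -0.15]]
pin dz 0 [[210.73 122.59]]
pin dz -0.0103 [[210.89 126.34]]
pin dz -0.03 [[211.19 133.42]]
pin dz -0.045 [[211.42 138.72]]
pin dz -0.0553 [[211.57 142.31]]
124 [103  97 101 108 110 110 110 108 106 105 105 105 104 101  98  96  95  94]
125 [104 100 102 107 106 104 102  99  97  96  96  94  91  88  85  84  83  82]
126 [94 94 97 99 98 94 90 88 86 85 84 82 81 79 78 78 78 77]
127 [87 88 90 91 89 86 84 82 82 81 79 78 78 78 77 77 77 78]
128 [86 87 86 86 85 84 83 82 81 81 79 79 79 79 80 79 80 79]
129 [87 86 85 83 83 84 83 83 81 79 79 79 80 80 81 81 79 78]
130 [88 87 83 82 82 84 84 84 81 78 75 74 76 77 77 76 76 73]
131 [86 84 79 77 77 83 85 84 82 75 67 65 65 66 66 65 65 63]
132 [80 77 74 70 72 79 84 86 82 73 62 57 57 60 62 61 60 59]
133 [79 79 76 73 75 82 85 86 83 74 65 59 63 68 69 68 68 69]
134 [95 97 97 96 96 95 90 86 84 78 72 71 74 78 78 76 74 76]

[... 259 characters left out ...]
111  99  91  85  79  71  65  62  61  61  62  61  61]
139 [130 133 133 130 123 111 100  92  86  80  75  66  60  58  57  59  59  59]
140 [127 133 133 129 122 112 101  93  87  84  81  74  64  58  57  57  57  58]
141 [124 131 132 130 124 115 103  94  88  87  87  81  69  59  57  56  57  59]
142 [118 130 132 131 127 119 106  95  88  85  88  83  70  59  58  58  60  62]
143 [110 122 125 125 122 114 100  87  80  79  81  77  66  59  59  62  64  68]
144 [ 92 101 103 102  99  92  81  72  67  66  67  67  61  56  58  64  70  74]
145 [74 79 78 76 72 66 58 54 53 54 57 58 57 56 59 65 74 78]
146 [64 65 65 63 59 53 49 46 47 47 52 55 57 57 58 65 74 81]
147 [63 62 62 61 58 56 55 56 54 55 55 56 58 57 58 63 72 80]
```

{"name": "send_rows", "arguments": {"commands": [[1,[0.004,0.012,-0.02],[0,0,0]],[1,[0,0,-0.016],[0,0,0]],[1,[0,0,0],[0,0,0]]]}}

```text
clock: 8.4
tool_pos: [0.5198, 0.0368, 0.1266]
orientation: [179.9, -0.0, 76.3]
force: [-0.6, -0.2, -1.6]
opening: 0.0181
```

```bash
cat >> h.py <<'E'
def jig():
    o=sensors.get_obs(); yd=np.array([.235,.972,0]);xd=np.array([.972,-.235,0]); seat=np.array([.5144,.017,.066])
    p=o['tool_pos']-seat; F=o['force']
    print('t %.2f jig x %.2f y %.2f tipz %.2f mm | F x %.1f y %.1f z %.1f | ori'%(o['clock'],p@xd*1e3,p@yd*1e3,(o['tool_pos'][2]-.0553)*1e3,F@xd,F@yd,F[2]),np.round(o['orientation'],2),'M',np.round(o['moment'],2),'op %.4f'%o['opening'])
E
python3 -c "
from h import *
jig()
delta([.5191,.0364,.113],76.4)
"
```

```text
t 8.40 jig x 0.58 y 20.53 tipz 71.28 mm | F x -0.5 y -0.3 z -1.6 | ori [179.87  -0.    76.3 ] M [-0.03 -0.11  0.03] op 0.0181
clock 8.4 pos [0.5198 0.0368 0.1266] ori [179.873   -0.0014  76.303 ] F [-0.604  -0.1807 -1.6168] M [-0.0349 -0.1122  0.0251] open 0.018098412865354168
shift units [-0.0028 -0.0017 -0.0543] turn units [0.0001 0.0003 0.0003] tilt deg [0.0286 0.1237 0.097 ]
```

{"name": "send_rows", "arguments": {"commands": [[1,[-0.003,-0.002,-0.008],[0,0,0]],[1,[0,0,-0.008],[0,0,0]],[1,[0,0,-0.008],[0,0,0]]]}}

```text
clock: 8.7
tool_pos: [0.5193, 0.0365, 0.1206]
orientation: [179.8, -0.0, 76.3]
force: [-0.1, 0.2, -1.6]
opening: 0.0181
```

```bash
python3 -c "
from h import *
jig()
"
```

```text
t 8.70 jig x 0.15 y 20.14 tipz 65.29 mm | F x -0.2 y 0.2 z -1.6 | ori [ 1.7983e+02 -3.0000e-02  7.6330e+01] M [-0.02 -0.15  0.03] op 0.0181
```

{"name": "send_rows", "arguments": {"commands": [[1,[0,0,-0.006],[0,0,0]],[1,[0,0,-0.006],[0,0,0]]]}}

```text
clock: 8.9
tool_pos: [0.5192, 0.0365, 0.1172]
orientation: [179.8, -0.0, 76.3]
force: [-0.8, -0.5, -1.7]
opening: 0.0183
```

```bash
python3 -c "
from h import *
jig()
"
```

```text
t 8.90 jig x 0.07 y 20.11 tipz 61.95 mm | F x -0.7 y -0.7 z -1.7 | ori [ 1.7984e+02 -2.0000e-02  7.6330e+01] M [ 0.04 -0.12 -0.02] op 0.0183
```

{"name": "send_rows", "arguments": {"commands": [[1,[0,0,-0.006],[0,0,0]],[1,[0,0,-0.006],[0,0,0]],[1,[0,0,-0.004],[0,0,0]]]}}

```text
clock: 9.2
tool_pos: [0.5192, 0.0365, 0.1128]
orientation: [179.8, -0.0, 76.3]
force: [-0.1, -0.0, -1.5]
opening: 0.0176
```

```bash
python3 -c "
from h import *
jig()
"
```

```text
t 9.20 jig x 0.09 y 20.08 tipz 57.50 mm | F x -0.1 y -0.1 z -1.5 | ori [ 1.7984e+02 -2.0000e-02  7.6330e+01] M [ 0.03 -0.19 -0.02] op 0.0176
```

Now past the ear; the tongue's upper face is at 56.

{"name": "send_rows", "arguments": {"commands": [[1,[0,0,-0.005],[0,0,0]],[1,[0,0,-0.005],[0,0,0]]]}}

```text
clock: 9.4
tool_pos: [0.5193, 0.0365, 0.1101]
orientation: [179.8, -0.0, 76.3]
force: [-0.6, -0.8, -0.5]
opening: 0.0182
```

```bash
python3 -c "
from h import *
jig()
"
```

```text
t 9.40 jig x 0.14 y 20.09 tipz 54.83 mm | F x -0.4 y -0.9 z -0.5 | ori [ 1.7984e+02 -2.0000e-02  7.6330e+01] M [ 0.06 -0.11 -0.02] op 0.0182
```

{"name": "send_rows", "arguments": {"commands": [[1,[0,0,-0.004],[0,0,0]],[1,[0,0,-0.004],[0,0,0]]]}}

```text
clock: 9.6
tool_pos: [0.5193, 0.0365, 0.1079]
orientation: [179.8, -0.0, 76.3]
force: [0.2, 0.2, -1.0]
opening: 0.0182
```

```bash
python3 -c "
from h import *
jig()
"
```

```text
t 9.60 jig x 0.14 y 20.08 tipz 52.65 mm | F x 0.1 y 0.2 z -1.0 | ori [ 1.7984e+02 -2.0000e-02  7.6330e+01] M [-0.04 -0.09 -0.  ] op 0.0182
```

{"name": "send_rows", "arguments": {"commands": [[1,[0,0,-0.005],[0,0,0]],[1,[0,0,-0.005],[0,0,0]],[1,[0,0,-0.004],[0,0,0]]]}}

```text
clock: 9.9
tool_pos: [0.5193, 0.0365, 0.1042]
orientation: [179.8, -0.0, 76.3]
force: [0.2, 0.6, -2.1]
opening: 0.0183
```

```bash
python3 -c "
from h import *
jig()
"
```

```text
t 9.90 jig x 0.18 y 20.13 tipz 48.88 mm | F x 0.1 y 0.7 z -2.1 | ori [ 1.7983e+02 -2.0000e-02  7.6330e+01] M [ 0.03 -0.14  0.02] op 0.0183
```

{"name": "send_rows", "arguments": {"commands": [[1,[0,0,-0.006],[0,0,0]],[1,[-0.002,-0.008,0],[0,0,0]],[1,[-0.002,-0.008,0],[0,0,0]]]}}

```text
clock: 10.2
tool_pos: [0.5194, 0.034, 0.1025]
orientation: [179.7, -0.2, 76.3]
force: [-0.6, 5.3, -2.2]
opening: 0.0181
```

```bash
python3 -c "
from h import *
jig()
"
```

```text
t 10.20 jig x 0.83 y 17.64 tipz 47.21 mm | F x -1.8 y 5.0 z -2.2 | ori [179.73  -0.19  76.33] M [ 2.41  0.03 -0.02] op 0.0181
```

{"name": "send_rows", "arguments": {"commands": [[1,[-0.003,-0.0075,0],[0,0,0]],[1,[-0.003,-0.0075,0],[0,0,0]]]}}

```text
clock: 10.4
tool_pos: [0.5186, 0.0317, 0.1026]
orientation: [179.7, -0.4, 76.3]
force: [0.6, 4.9, -4.0]
opening: 0.0176
```

```bash
python3 -c "
from h import *
jig()
"
```

```text
t 10.40 jig x 0.62 y 15.32 tipz 47.26 mm | F x -0.6 y 4.9 z -4.0 | ori [179.66  -0.39  76.32] M [ 2.16 -0.4  -0.02] op 0.0176
```

{"name": "send_rows", "arguments": {"commands": [[1,[-0.0036,-0.0115,0],[0,0,0]],[1,[-0.0032,-0.0115,0],[0,0,0]],[1,[-0.003,-0.0115,0],[0,0,0]]]}}

```text
clock: 10.7
tool_pos: [0.5171, 0.0254, 0.1026]
orientation: [179.6, -0.7, 76.3]
force: [0.2, 5.4, -3.2]
opening: 0.0177
```

```bash
python3 -c "
from h import *
jig();delta([.5144,.017,.1025],76.4)
"
```

```text
t 10.70 jig x 0.61 y 8.80 tipz 47.26 mm | F x -1.0 y 5.3 z -3.2 | ori [179.57  -0.68  76.31] M [ 2.26 -0.03  0.01] op 0.0177
clock 10.7 pos [0.5171 0.0254 0.1026] ori [179.568   -0.6803  76.3063] F [ 0.2437  5.4106 -3.23  ] M [ 2.2645 -0.0348  0.0144] open 0.017677420849191355
shift units [-0.0106 -0.0337 -0.0002] turn units [-0.0016  0.0016  0.0003] tilt deg [-0.5592  0.5803  0.0963]
```

{"name": "send_rows", "arguments": {"commands": [[1,[-0.0034,-0.0115,0],[-0.0008,0.0008,0]],[1,[-0.0034,-0.0115,0],[-0.0008,0.0008,0]],[1,[-0.003,-0.008,0],[0,0,0]]]}}

```text
clock: 11.0
tool_pos: [0.5157, 0.0195, 0.1027]
orientation: [179.9, -0.2, 76.3]
force: [0.8, 5.4, -3.3]
opening: 0.018
```

```bash
python3 -c "
from h import *
jig();delta([.5144,.017,.1025],76.4)
"
```

```text
t 11.00 jig x 0.69 y 2.69 tipz 47.35 mm | F x -0.5 y 5.4 z -3.3 | ori [179.89  -0.21  76.29] M [ 2.22 -0.48  0.03] op 0.0180
clock 11.0 pos [0.5157 0.0195 0.1027] ori [179.8939  -0.2055  76.2866] F [ 0.7857  5.4076 -3.2644] M [ 2.2214 -0.4752  0.0265] open 0.01803283744407831
shift units [-0.0052 -0.0098 -0.0006] turn units [-0.0005  0.0004  0.0003] tilt deg [-0.1747  0.1516  0.1136]
```

{"name": "send_rows", "arguments": {"commands": [[1,[-0.004,-0.008,0],[-0.0004,0.0004,0]],[1,[-0.002,-0.004,0],[0,0,0]],[1,[0,0,-0.005],[0,0,0]]]}}

```text
clock: 11.3
tool_pos: [0.5153, 0.0175, 0.1018]
orientation: [179.9, -0.2, 76.3]
force: [-0.3, 4.2, 0.5]
opening: 0.0178
```

```bash
python3 -c "
from h import *
jig();delta([.5144,.017,.1025],76.4)
"
```

```text
t 11.30 jig x 0.77 y 0.67 tipz 46.54 mm | F x -1.3 y 4.0 z 0.5 | ori [ 1.7989e+02 -1.7000e-01  7.6290e+01] M [1.4  0.08 0.02] op 0.0178
clock 11.3 pos [0.5153 0.0175 0.1018] ori [179.8913  -0.1722  76.2888] F [-0.318   4.1979  0.4623] M [1.4021 0.0831 0.0193] open 0.01781887597738268
shift units [-0.0036 -0.0019  0.0026] turn units [-0.0004  0.0004  0.0003] tilt deg [-0.1417  0.1462  0.1114]
```

{"name": "send_rows", "arguments": {"commands": [[1,[-0.004,-0.004,0],[0,0,0]],[1,[-0.001,-0.002,-0.002],[0,0,0]]]}}

```text
clock: 11.5
tool_pos: [0.5148, 0.0164, 0.1017]
orientation: [179.8, -0.2, 76.3]
force: [-0.5, 5.5, 2.5]
opening: 0.0178
```

```bash
python3 -c "
from h import *
jig();delta([.5144,.017,.1025],76.4)
"
```

```text
t 11.50 jig x 0.57 y -0.45 tipz 46.41 mm | F x -1.8 y 5.3 z 2.5 | ori [179.8   -0.24  76.3 ] M [2.27 0.07 0.  ] op 0.0178
clock 11.5 pos [0.5148 0.0164 0.1017] ori [179.8023  -0.2421  76.3046] F [-0.5188  5.5458  2.5237] M [2.2689 0.074  0.0014] open 0.01776440417275456
shift units [-0.0018  0.0023  0.0032] turn units [-0.0005  0.0007  0.0003] tilt deg [-0.1886  0.2492  0.0958]
```

```bash
python3 -c "
from h import *
s=snap('side');cv2.imwrite('pics/s5.png',cv2.resize(s['color'][95:185,150:270],None,fx=6,fy=6,interpolation=cv2.INTER_CUBIC))
s=snap('top');cv2.imwrite('pics/t5.png',cv2.resize(s['color'][150:250,90:210],None,fx=6,fy=6,interpolation=cv2.INTER_CUBIC))
jig()
"
```

```text
t 11.60 jig x 0.53 y -0.49 tipz 46.39 mm | F x -0.1 y 4.7 z 0.1 | ori [179.81  -0.24  76.3 ] M [ 2.11 -0.33 -0.02] op 0.0181
```

View pics/s5.png

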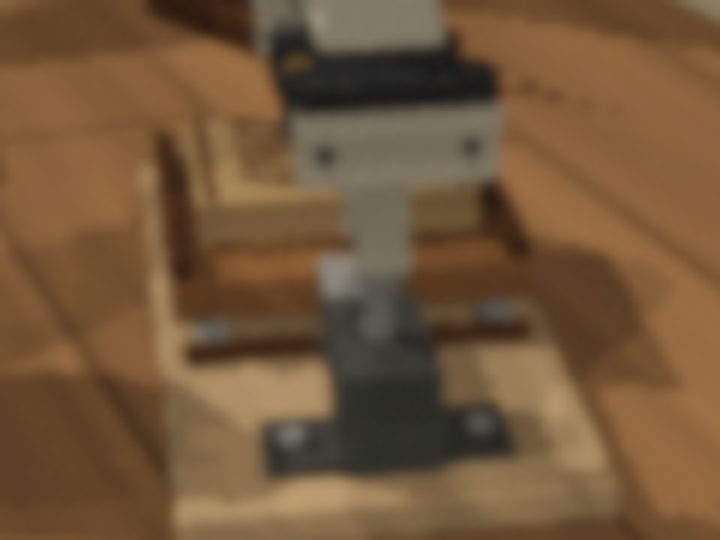

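View pics/t5.png

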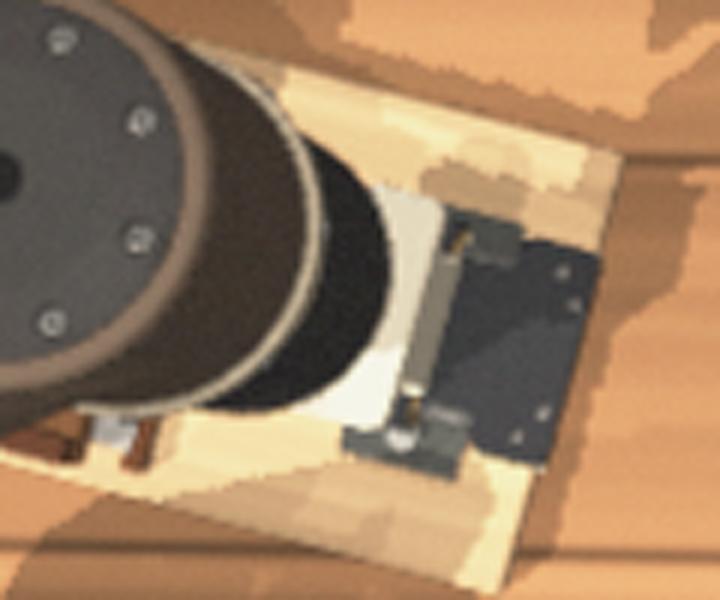

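{"name": "send_rows", "arguments": {"commands": [[1,[-0.002,-0.006,0],[0,0,0]],[1,[-0.001,-0.003,0],[0,0,0]]]}}

```text
clock: 11.8
tool_pos: [0.5149, 0.0157, 0.1018]
orientation: [179.7, -0.4, 76.3]
force: [-0.4, 9.2, -2.7]
opening: 0.0178
```

```bash
python3 -c "
from h import *
jig()
"
```

```text
t 11.80 jig x 0.76 y -1.17 tipz 46.49 mm | F x -2.6 y 8.8 z -2.7 | ori [179.72  -0.42  76.28] M [ 3.75 -0.21 -0.03] op 0.0178
```

{"name": "send_rows", "arguments": {"commands": [[1,[0,0,-0.006],[0,0,0]]]}}

```text
clock: 11.9
tool_pos: [0.515, 0.016, 0.1006]
orientation: [179.7, -0.5, 76.3]
force: [-0.9, 3.7, 1.2]
opening: 0.0181
```

```bash
python3 -c "
from h import *
jig()
"
```

```text
t 11.90 jig x 0.84 y -0.82 tipz 45.30 mm | F x -1.7 y 3.4 z 1.2 | ori [179.7   -0.46  76.29] M [ 1.68  0.13 -0.06] op 0.0181
```

{"name": "send_rows", "arguments": {"commands": [[1,[-0.001,0,0],[-0.001,0.0012,0]],[1,[-0.001,0,-0.005],[0,0,0]]]}}

```text
clock: 12.1
tool_pos: [0.515, 0.0163, 0.0997]
orientation: [-180.0, -0.0, 76.3]
force: [0.6, 4.0, 0.9]
opening: 0.0183
```

```bash
python3 -c "
from h import *
jig()
"
```

```text
t 12.10 jig x 0.78 y -0.50 tipz 44.38 mm | F x -0.4 y 4.0 z 0.9 | ori [-1.80e+02 -1.00e-02  7.63e+01] M [ 1.76 -0.33 -0.04] op 0.0183
```

Going down with light force; continue.

{"name": "send_rows", "arguments": {"commands": [[1,[0,0,-0.006],[0,0,0]],[1,[0,0,-0.006],[0,0,0]]]}}

```text
clock: 12.3
tool_pos: [0.5152, 0.0164, 0.0969]
orientation: [180.0, 0.0, 76.3]
force: [-0.1, 3.8, 1.8]
opening: 0.0181
```

```bash
python3 -c "
from h import *
jig()
"
```

```text
t 12.30 jig x 0.95 y -0.43 tipz 41.61 mm | F x -1.0 y 3.7 z 1.8 | ori [179.99   0.    76.31] M [ 2.1  -0.07 -0.  ] op 0.0181
```

{"name": "send_rows", "arguments": {"commands": [[1,[-0.001,0.001,-0.008],[0,0,0]],[1,[-0.001,0.001,-0.008],[0,0,0]]]}}

```text
clock: 12.5
tool_pos: [0.5148, 0.0166, 0.0928]
orientation: [180.0, 0.0, 76.3]
force: [0.6, 3.0, 1.1]
opening: 0.0182
```

```bash
python3 -c "
from h import *
jig()
"
```

```text
t 12.50 jig x 0.51 y -0.32 tipz 37.49 mm | F x -0.1 y 3.1 z 1.1 | ori [1.7997e+02 2.0000e-02 7.6320e+01] M [ 1.28 -0.51 -0.03] op 0.0182
```

{"name": "send_rows", "arguments": {"commands": [[1,[0,0.001,-0.008],[0,0,0]],[1,[0,0.001,-0.008],[0,0,0]],[1,[0,0,-0.008],[0,0,0]]]}}

```text
clock: 12.8
tool_pos: [0.5147, 0.0166, 0.0861]
orientation: [180.0, 0.1, 76.3]
force: [0.3, 3.4, 0.6]
opening: 0.018
```

```bash
python3 -c "
from h import *
jig()
"
```

```text
t 12.80 jig x 0.36 y -0.31 tipz 30.82 mm | F x -0.5 y 3.3 z 0.6 | ori [1.7998e+02 7.0000e-02 7.6320e+01] M [ 1.51 -0.5  -0.05] op 0.0180
```

{"name": "send_rows", "arguments": {"commands": [[1,[0,0,-0.008],[0,0,0]],[1,[0,0,-0.008],[0,0,0]],[1,[0,0,-0.008],[0,0,0]]]}}

```text
clock: 13.1
tool_pos: [0.5148, 0.0167, 0.0796]
orientation: [180.0, 0.1, 76.3]
force: [-0.4, 3.7, 0.0]
opening: 0.0177
```

```bash
python3 -c "
from h import *
jig()
"
```

```text
t 13.10 jig x 0.51 y -0.21 tipz 24.29 mm | F x -1.3 y 3.4 z 0.0 | ori [1.7997e+02 6.0000e-02 7.6320e+01] M [ 1.42 -0.49 -0.03] op 0.0177
```

3.3 mm to go; slow steps down to the collar's contact.

{"name": "send_rows", "arguments": {"commands": [[1,[0,0,-0.006],[0,0,0]],[1,[0,0,-0.004],[0,0,0]]]}}

```text
clock: 13.3
tool_pos: [0.5148, 0.0167, 0.0767]
orientation: [180.0, 0.1, 76.3]
force: [0.9, 3.1, 0.3]
opening: 0.0179
```

```bash
python3 -c "
from h import *
jig()
"
```

```text
t 13.30 jig x 0.51 y -0.22 tipz 21.45 mm | F x 0.2 y 3.2 z 0.3 | ori [1.7997e+02 7.0000e-02 7.6320e+01] M [ 1.36 -0.43 -0.  ] op 0.0179
```

{"name": "send_rows", "arguments": {"commands": [[1,[0,0,-0.003],[0,0,0]],[1,[0,0,-0.002],[0,0,0]]]}}

```text
clock: 13.5
tool_pos: [0.5149, 0.0167, 0.0763]
orientation: [180.0, 0.1, 76.3]
force: [-3.9, 5.1, 9.2]
opening: 0.018
```

```bash
python3 -c "
from h import *
jig()
"
```

```text
t 13.50 jig x 0.56 y -0.21 tipz 20.96 mm | F x -5.0 y 4.0 z 9.2 | ori [1.7997e+02 8.0000e-02 7.6350e+01] M [ 1.7   0.94 -0.04] op 0.0180
```

{"name": "send_rows", "arguments": {"commands": [[1,[0,0,0],[0,0,0]],[1,[0,0,0],[0,0,0]]]}}

```text
clock: 13.7
tool_pos: [0.5148, 0.0167, 0.0763]
orientation: [180.0, 0.1, 76.3]
force: [0.8, 2.6, -0.1]
opening: 0.0178
```

```bash
python3 -c "
from h import *
jig()
s=snap('side');cv2.imwrite('pics/s6.png',cv2.resize(s['color'][95:185,150:270],None,fx=6,fy=6,interpolation=cv2.INTER_CUBIC))
jig()
"
```

```text
t 13.70 jig x 0.44 y -0.21 tipz 21.02 mm | F x 0.1 y 2.7 z -0.1 | ori [1.7996e+02 8.0000e-02 7.6350e+01] M [ 1.29 -0.6  -0.03] op 0.0178
t 13.75 jig x 0.46 y -0.22 tipz 21.01 mm | F x 0.1 y 3.7 z 1.1 | ori [1.7996e+02 8.0000e-02 7.6350e+01] M [ 1.35 -0.42  0.03] op 0.0176
```

View pics/s6.png

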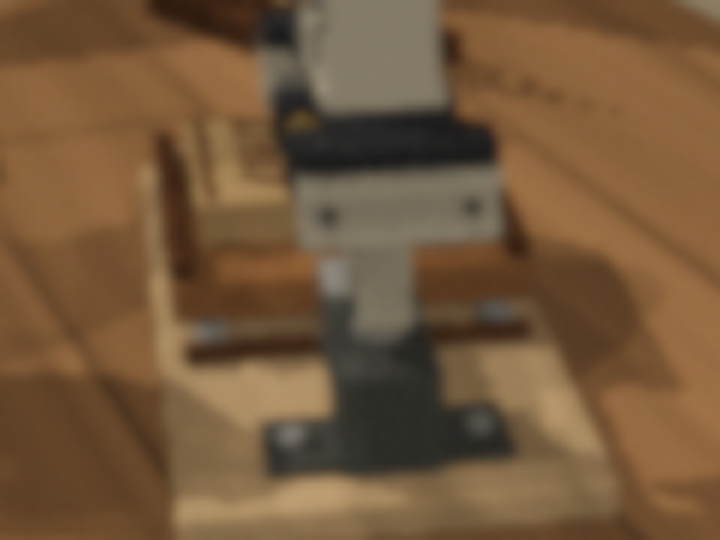

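{"name": "send_rows", "arguments": {"commands": [[0.75,[0,0.001,0],[0,0,0]],[0.7,[0,0,0],[0,0,0]],[0.6,[0,0,0],[0,0,0]],[0.5,[0,0,0],[0,0,0]],[0.4,[0,0,0],[0,0,0]],[0.4,[0,0,0],[0,0,0]],[0.4,[0,0,0],[0,0,0]]]}}

```text
clock: 14.45
tool_pos: [0.5123, 0.0146, 0.0751]
orientation: [-179.8, 0.3, 76.3]
force: [-0.3, 0.6, -1.0]
opening: 0.0518
```

```bash
python3 -c "
from h import *
jig()
s=snap('side');cv2.imwrite('pics/s7.png',cv2.resize(s['color'][95:185,150:270],None,fx=6,fy=6,interpolation=cv2.INTER_CUBIC))
"
```

```text
t 14.45 jig x -1.49 y -2.85 tipz 19.85 mm | F x -0.4 y 0.5 z -1.0 | ori [-179.78    0.34   76.31] M [ 0.04 -0.21  0.  ] op 0.0518
```

View pics/s7.png

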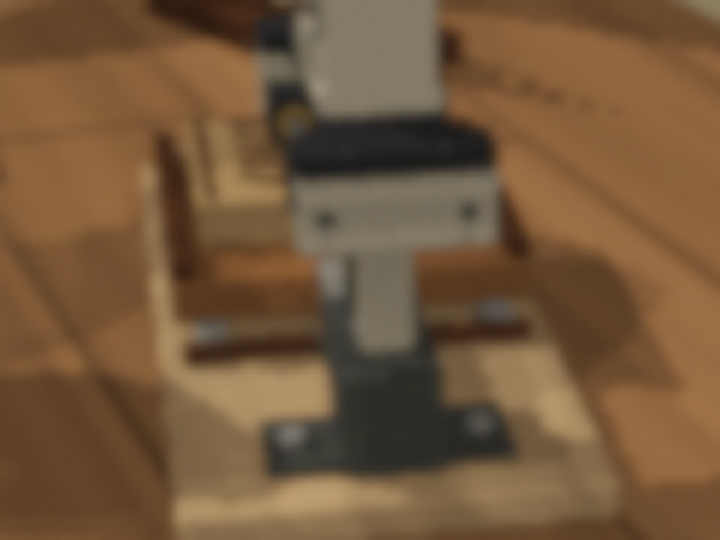

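{"name": "send_rows", "arguments": {"commands": [[0.3,[0.004,0.008,0.02],[0,0,0]],[0.3,[0,0,0.04],[0,0,0]],[0.3,[0,0,0.06],[0,0,0]],[0.2,[0,0,0.08],[0,0,0]],[0.2,[0,0,0.1],[0,0,0]],[0.1,[0,0,0.12],[0,0,0]],[0,[0,0.1,0.12],[0,0,0]],[0,[0,0.16,0.05],[0,0,0]],[0,[0,0.19,0],[0,0,0]],[0,[0,0.19,0],[0,0,0]],[0,[0,0.19,0],[0,0,0]],[0,[0,0.19,0],[0,0,0]]]}}

```text
clock: 15.7
tool_pos: [0.5118, 0.2758, 0.2416]
orientation: [179.8, -0.1, 75.9]
force: [1.6, 0.1, -0.1]
opening: 0.0874
```

{"name": "send_rows", "arguments": {"commands": [[0,[-0.05,0.17,0],[0,0,0]],[0,[-0.05,0.17,0],[0,0,0]],[0,[-0.05,0.17,0],[0,0,0]],[0,[0,0,0],[0,0,0]]]}}

```text
clock: 16.1
tool_pos: [0.4716, 0.4138, 0.2451]
orientation: [179.7, -0.3, 76.1]
force: [0.8, -0.8, -0.7]
opening: 0.0876
```

```bash
python3 -c "
from h import *
s=snap('side','s8f.png');cv2.imwrite('pics/s8.png',cv2.resize(s['color'][95:185,150:270],None,fx=6,fy=6,interpolation=cv2.INTER_CUBIC))
s=snap('top','t8f.png');cv2.imwrite('pics/t8.png',cv2.resize(s['color'][150:250,90:210],None,fx=6,fy=6,interpolation=cv2.INTER_CUBIC))
jig()
"
```

```text
t 16.20 jig x -133.19 y 372.60 tipz 190.04 mm | F x -0.1 y 0.1 z 0.4 | ori [179.72  -0.24  76.05] M [-0.08 -0.2  -0.01] op 0.0873
```

View pics/s8.png

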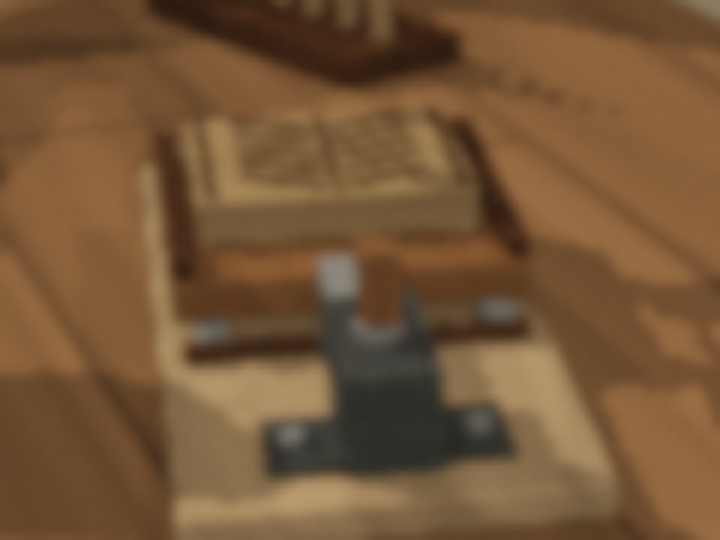

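View pics/t8.png

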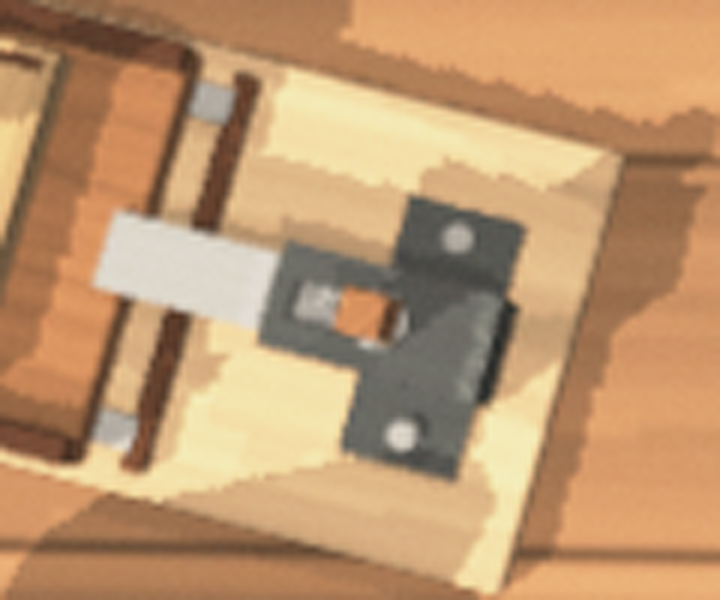

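View pics/t8f.png

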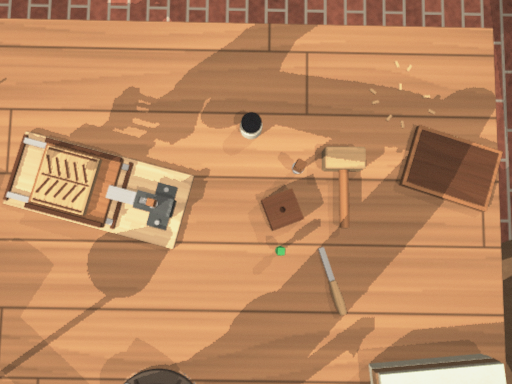

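```bash
python3 - <<'E'
from h import *
s=load('top'); c=s['color'].astype(int); P=cloud(s)
m=np.zeros(c.shape[:2],bool); m[194:211,140:158]=(c[...,2]-c[...,0]>70)[194:211,140:158]
p=P[m]; top=p[p[:,2]>.098]; print(m.sum(),'median',np.median(top,0),'n',len(top),'std',top.std(0))
v,u=np.nonzero(m&(P[...,2]>.098)); a=onz(s,[[u.mean(),v.mean()]],.108)[0]; d=a-np.array([.5144,.017,.108]); print(a,'jig x',d@[.972,-.235,0]*1e3,'y',d@[.235,.972,0]*1e3)
s2=load('side'); print(proj(s2,[[.5144,.017,.108],[.5144,.017,.066]]))
E
```

```text
62 median [0.51354934 0.01520068 0.10726261] n 57 std [0.0050566  0.0049262  0.00213333]
[0.51383223 0.01524946 0.108     ] jig x -0.14049093945243793 y -1.834951436380182
[[212.10305883 134.74520853]
 [212.7165463  149.57951263]]
```

```bash
python3 -c "
from h import *
print(order.close_job()); jig()"
```

```text
the job is handed in; nothing more can be done
None
the job is handed in; nothing more can be done
```

The carriage is locked: the pin is home in the bracket with its collar on the upper ear. I let go, moved the arm clear and handed the job in at about 16 s. The interface reports no verdict.

**What I did:** I took the pin from the rest block, not the green one or the larger brown one. It went down through the slot into the tongue's eye, which I saw in the top view about 20 mm from the hole. I pulled the carriage back against about 5 N, and the pin dropped into the lower hole. The forces I read stayed under about 11 N. They were read only at the end of each move, so brief peaks in between were not seen.

**Last checks:**
- **Seating:** the collar met the ear within 0.1 mm of the expected height. After I let go, the depth image put the grip's top at 107.3 mm, against 108 mm when fully home.
- **Surroundings:** the final pictures show the carriage up at the bracket, the rest hole empty, and the jar, mallet, chisel and both look-alike pins not visibly moved.

**Disagreements:**
- **Along the slot:** the final image put the grip about 1.8 mm short of my estimated seat point, while the arm read 0.2 mm at seating. That is within the camera's 2 mm calibration and the pin's clearance in the holes.
- **First try at the lower hole:** the pin touched the lower ear at about 5 N and only went in after a further 1 mm pull and a small tilt correction.
- **Release:** the arm sprang back about 2.5 mm as the fingers opened. I saw no effect on the pin.

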